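# Latch the board clamp

## Task

Close the draw latch of the circuit board clamp: take the latch's loop by its orange tab, hook its crossbar down into the slot behind the steel catch on the blue jaw, then press the red lever over until it lies fully flat, so that the latch pulls the jaw home against the board and stays shut by itself. The catch is adjustable and differs each time, so feel gently for the slot and for the lever's stop, forcing neither, and leave the other things on the bench where they are.

Things in the scene. Friction and masses are not known exactly. Their poses are not given: they have to be found in the camera images.
- fixture: The board clamp, fixed to the bench: aluminium base plate 235 x 110 x 16 mm carrying a green board. Origin on the bench, under the lever's pivot axis; x points along the base from lever to blue jaw, z up; the base spans x = -80 to +155 mm. The latch moves only in the x-z plane at y = 0, all its hinges along y. A grey pedestal 26 mm wide (x -43 to +19 mm, top 34 mm high) carries the lever.
- pivot (a point): The lever's pivot axis: 42 mm straight above the origin of the clamp.
- lever (a joint): Angle of the red lever: 0 = pressed flat on a rigid stop (handle level, pointing to the clamp's -x, away from the jaw), about 1.6 = upright, 2.7 = leaning far over towards the jaw. It starts at 1.8 to 2.1, stays where it is left (stiff pivot, about 0.035 N m) and follows along when the loop is moved.
- handle: The red handle of the lever: a bar 56 mm long, 22 mm wide, 6 mm thick, from 8 to 64 mm from the pivot axis. Origin on the pivot axis; its own -x points along it to the free end; its own z is the normal of the face to press (up when flat, towards the jaw when upright); that face is 7 mm from the pivot axis along z.
- handle_pad (a point): Point on the pressed face of the handle, 48 mm from the pivot axis, 16 mm from the free end: press about here. When flat it is 49 mm above the bench. Once hooked, pressing here takes about 1 to 8 N until the lever passes dead centre at about 0.2 rad; then the loop's pull helps to hold it shut, but push on to the stop. At 0.3 rad or less never push with more than 30 N.
- handle_end (a point): The free end of the handle, on its pressed face, 64 mm from the pivot axis.
- loop_pin (a point): The hinge pin of the loop on the lever, 18 mm from the pivot axis (17.6 mm towards the handle's free end, 3.7 mm to its under side). Two steel side rods, 4.4 mm thick at y = -18 and +18 mm, run from it to the crossbar. Its hinge is stiff (0.016 N m): the loop stays where it is left (starts 0.1 to 0.45 rad above level) and a slack loop is carried up with the lever, so draw the bar back under the hook before letting go.
- bar: Steel crossbar of the loop, 6 mm thick, 46 mm long (along y), with the orange tab. Origin at the bar's middle, 93 mm from the hinge pin; its own x points along the loop away from the pin, its own z along the tab. It can be pulled out along the loop by up to 20 mm against a spring (6 N, then 2.5 N per mm).
- loop_bar (a point): The middle of the crossbar.
- tab_grip (a point): Where to pinch the orange tab: 34 mm from the crossbar along the tab. The tab is 12 mm wide along y (pinch it across y, tool pointing down), 10 mm thick, and ends 46 mm from the crossbar; it may tilt between the fingers as the loop swings.
- stretch (a joint): How far the crossbar is pulled out along the loop against its spring, 0 to 0.02 m. With the latch shut it reads 0.002 to 0.015.
- jaw: The blue sliding jaw, 70 x 88 x 18 mm. Origin: middle of the lower edge of its front face, 16 mm above the bench; axes as the clamp's. Home (against the board): origin at x = 60 mm in the clamp's frame. It starts 1 to 5 mm farther out and slides at about 4 N.
- jaw_top (a point): Middle of the upper front edge of the jaw, 34 mm above the bench, 18 mm over the jaw's origin. On the jaw's top is screwed a steel catch plate 28 mm wide. Its profile along x: a raised land 28 mm long ending in the hook tip, a slot 10 mm wide at the mouth (undercut 4 mm beneath the hook), a second land 22 mm long.
- slot_zone (a point): Middle of the zone where the catch slot can be, at the lands' height, 28.5 mm along x from the jaw's origin; NOT the slot itself: the slot's middle lies anywhere from 6 mm before to 6 mm beyond it along x, unreported. Lands 47 mm, slot floor 37 mm above the bench: the crossbar's middle stands 50 mm high on a land, 40 mm in the slot. While the latch is open never press the bar on it with over 35 N.
- solder_spool: bystander: grey spool, 48 mm across, 30 mm high; leave alone
- flux_jar: bystander: small jar, 40 mm across, 40 mm high; leave alone
- spare_board: bystander: spare green circuit board 60 x 40 mm, 12 mm high; leave alone
- hex_key: bystander: L-shaped hex key 75 mm long, 7 mm thick; leave alone
- driver: bystander: screwdriver with a yellow handle; leave alone
- tip_cleaner: bystander: brass dome 76 mm across, 60 mm high; leave alone
- switch_box: bystander: black box 50 x 35 x 25 mm with a red button; leave alone

How it is judged:
By the outcome, as a careful person would: the job done as asked, in the order asked, and still so for the second after the job is handed in, with the robot touching nothing.
It also fails if it takes over 51 s, if anything falls off the work surface, if the arm or the gripper's body presses on something with over 40 N, if the wrist force passes 120 N, or if a joint passes its speed limit or range.

## Robot

A 7-joint arm with a two-finger parallel gripper is mounted at the origin on the work surface. World frame = base frame: x ahead of the robot, y to its left, z up, the work surface at z = 0. Lengths are in mm, angles in rad, forces in N, time in s.
With the tool pointing down it reaches from about 350 to 900 mm from the base axis. Payload 8.1 kg.
Tool frame: the origin (TCP) lies between the finger pads; the fingertips stand 8 mm ahead of it and the grasp point (between the pads) lies 11 mm behind it; z points along the fingers, y is the direction in which the jaws open and shut (so a half turn about z gives the same grasp; the last joint's range is limited). The gripper opens to 92 mm and grips with 3 to 60 N. Pads are 19 mm wide; open, the fingers measure 130 mm over their backs; the gripper's body (75 mm by 190 mm) begins 47 mm behind the grasp point.
Start: joints at [-1.353, 0.434, 0.025, 1.573, -0.012, 1.134, -0.075], TCP at [197.106, 593.119, 234.742] pointing down, gripper open.
Joint ranges: [-2.62, 2.62], [-0.44, 2.09], [-1.27, 1.32], [0.08, 2.57], [-1.32, 4.46], [0.12, 2], [-2.74, 2.74]. Speed limits (rad/s): [2.22, 2.22, 3.01, 3.01, 3.14, 3.14, 3.14].

## Interface

Orientations are given as a unit quaternion [x, y, z, w].
In Python, from station import read_state, cams, workorder, models gives the robot as it stands.
- The arm moves only by the tool step_arm, never from a script. Its arguments are lists of equal length, an entry for each row: "grip": the closure, from 0 (fully open) to 1 (shut); "offset": the shift along the world's x, y, z in m, a list of three; "turn": the turn about the world's z in degrees. A call has 1 to 12 rows; each row is the pose to reach, as a shift and turn from the pose measured when the call began; what a row does not reach only later rows make up. A row lasts 1/10 s, in which the tool goes at most 50 mm and 8.59 degrees, less where a joint would pass 70% of its speed; a pose out of reach is approached as far as the arm can. A call with a gripper value outside its range is refused whole. The fingers move at their own pace and stop on an object; the grip force is fixed at half the most. Time passes only in rows, so rows that repeat a pose let the fingers close. It gives the time, the measured TCP pose, the force and the opening at its end, in the units of the state.
- read_state(): the state, without advancing time (a new reading comes with each control period).
- cams.capture(name): name is "scene" or "top" or "wrist"; returns the picture (384x512x3 uint8, blue, green, red); there is no depth.
- cams.camera_model(name): a dict with "camera_matrix" (3x3 intrinsics, pixels), "view" (4x4, takes a point from world to camera coordinates); the wrist camera has in their place "T_tool_cam" (4x4, takes a point from camera to tool coordinates, whose origin is the TCP and whose axes are the flange's). Camera axes: x right, y down, z forward; pixel columns grow to the right and rows downward; lengths in mm; the calibration is good to about 2 mm. The wrist camera is an equidistant fisheye: a pixel r from the principal point sees the ray r / f radians off the axis. A picture is of the moment at which its call begins: read the wrist's pose just before it. camera_model takes no time and is no camera call.
- workorder.hand_in(): hands the job in, once; it reports no verdict.
Trained networks look in the newest picture that a camera, given by its name, has taken for a name from the list of things; names that differ only in an ending like _2 or _b are one class to them, and where a whole thing is asked for, a point or a joint stands for the part that bears it (a point fixed in the world has none). Each returns a list of dicts, best first, with "p" (0 to 1); they miss things now and then, are a little off and sometimes report something else, mostly with a low value. They report only what shows in the picture. A call takes as long as a camera call.
- models.boxes_of(thing, camera): "extent" ([left, top, width, height] in pixels, round what is visible of it).
- models.spot_point(thing, camera): "point" ([column, row] in pixels: a listed point, or the origin of a listed thing).
The state is a dict: "time_s": time; "joint_positions": joint angles; "qd": joint speeds; "joint_torque": joint torques, N m; "ee_pos": TCP position; "ee_rot": TCP orientation; "force": force on the tool from outside, world axes, zero at the start; "torque": the same for the moment, N m; "finger_gap": opening from 0.0 (shut) to 1.0 (fully open).
Only numpy, scipy, OpenCV 4.12 (cv2) and the standard library are available. Lean on these libraries where they do the work, as an engineer would, in place of code of your own. Each camera call takes 0.05 s, during which the arm holds its last target. There are 200 camera calls.

## Working session

There is one attempt and no reset: what is moved stays moved. The work goes in short steps, Python scripts to look and compute and a tool call to move; the robot and the scene stay as the last step left them, time stands still between calls to the robot, and variables do not carry over. Pictures are saved under pics/ and viewed, about 8 in all and at most 12, crops included, and the job is handed in when it is done.

Besides the shell and the picture viewer there is one more tool, called after ">>>" in YAML: its name, and indented under it one key for each argument. step_arm: Moves the arm, as the interface text tells. Its arguments: {"type":"object","properties":{"grip":{"type":"array","items":{"type":"number"}},"offset":{"type":"array","items":{"type":"array","items":{"type":"number"}}},"turn":{"type":"array","items":{"type":"number"}}},"required":["grip","offset","turn"]}

```bash
ls; mkdir -p pics; cat > h.py <<'E'
import numpy as np, cv2
from station import read_state, cams, workorder, models
def proj(n):
    m=cams.camera_model(n); return np.array(m["camera_matrix"]),np.array(m["view"])
def tri(pts):
    """pts: {cam:[u,v]} linear least squares of rays"""
    A=np.zeros((3,3));b=np.zeros(3);R=[]
    for n,p in pts.items():
        o,d=ray(n,p);M=np.eye(3)-np.outer(d,d);A+=M;b+=M@o;R.append((o,d))
    x=np.linalg.solve(A,b);return x,[round(float(np.linalg.norm((np.eye(3)-np.outer(d,d))@(x-o))),1) for o,d in R]
def ray(n,p):
    K,V=proj(n);d=np.linalg.inv(K)@[p[0],p[1],1];d=V[:3,:3].T@d
    return -V[:3,:3].T@V[:3,3],d/np.linalg.norm(d)
def onz(n,p,z):
    o,d=ray(n,p);return o+d*(z-o[2])/d[2]
def px(n,X):
    K,V=proj(n);c=K@(V[:3,:3]@X+V[:3,3]);return c[:2]/c[2]
E
python3 - <<'E'
from h import *
s=read_state();print(s)
for n in("scene","top"):
    im=cams.capture(n);cv2.imwrite(f"pics/{n}0.png",im)
T={}
for t in ["pivot","handle_pad","handle_end","loop_pin","loop_bar","tab_grip","jaw_top","slot_zone","fixture","jaw"]:
    P={}
    for n in("scene","top"):
        r=models.spot_point(t,n)
        if r: P[n]=r[0]["point"];print(t,n,np.round(P[n],1),round(r[0]["p"],2),len(r))
    if len(P)==2: x,e=tri(P);print("   ",np.round(x,1),e)
im=np.hstack([cv2.imread("pics/scene0.png"),cv2.imread("pics/top0.png")]);cv2.imwrite("pics/a.png",cv2.resize(im,(800,300)))
E
```

```text
pics
{'time_s': 0.0, 'joint_positions': array([-1.35260171,  0.43520996,  0.02494468,  1.57411032, -0.0115778 ,
        1.13399974, -0.07509494]), 'qd': array([-0.00016425,  0.00086823, -0.00083368, -0.00045704,  0.00102749,
       -0.0004089 , -0.002602  ]), 'joint_torque': array([-5.55147744e-04, -6.67820406e+01,  9.84716043e-01, -3.14468551e+01,
       -6.05141418e-02,  4.25667933e-02,  1.70570052e-04]), 'ee_pos': array([196.96072394, 592.61855517, 233.94761979]), 'ee_rot': array([ 1.59725094e-01,  9.87161217e-01, -7.89774765e-04, -5.10725298e-05]), 'force': array([-0.02022749, -0.61626371,  0.61767911]), 'torque': array([ 0.02929745,  0.00480904, -0.00049019]), 'finger_gap': 0.9965009451508342}
pivot scene [254.2 195.1] 0.92 1
pivot top [244.8 202.6] 0.75 1
    [553.9   7.5  25.8] [0.8, 0.8]
handle_pad scene [259.8 252. ] 0.55 2
handle_pad top [243.3 190. ] 0.64 1
    [ 607.7    6.3 -280.8] [20.5, 20.5]
handle_end scene [268.4 187.8] 0.48 2
handle_end top [243.6 188.3] 0.61 2
    [595.3  12.9 102.2] [4.0, 4.0]
loop_pin scene [260.  192.3] 0.69 2
loop_pin top [242.2 202. ] 0.61 2
    [558.5  19.2  32. ] [4.0, 4.0]
loop_bar scene [286.5 204.1] 0.51 1
loop_bar top [236.5 171.9] 0.45 1
    [647.8  34.3  57.6] [1.1, 1.1]
tab_grip scene [283.9 193.7] 0.45 1
tab_grip top [239.4 167.4] 0.38 1
    [649.5  20.2 128. ] [1.9, 1.9]
jaw_top top [243.1 178.6] 0.73 3
slot_zone scene [285.4 210.2] 0.69 1
slot_zone top [237.8 170.9] 0.89 3
    [652.5  29.9  36.4] [0.8, 0.8]
fixture scene [257.2 199.6] 0.97 1
fixture top [241.8 203.4] 0.56 1
    [553.5  18.8 -12.3] [0.2, 0.2]
jaw scene [278.3 208.6] 0.97 1
jaw top [239.9 182.7] 0.59 1
    [622.   28.2   7.9] [4.5, 4.5]
```

View pics/a.png

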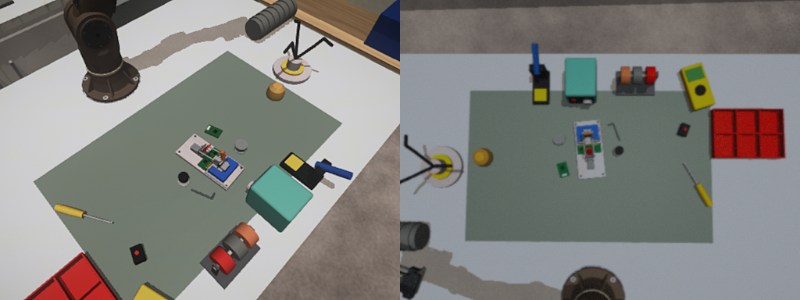

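The clamp is small in both views, at about (600, 15) with its x axis along world +x. I'm moving the wrist camera over it.

>>> step_arm:
  grip: [0, 0, 0, 0, 0, 0, 0, 0, 0, 0, 0, 0]
  offset:
    - [0.027, -0.039, 0]
    - [0.054, -0.078, 0]
    - [0.081, -0.117, 0]
    - [0.108, -0.156, 0]
    - [0.135, -0.195, 0]
    - [0.162, -0.234, 0]
    - [0.189, -0.273, 0]
    - [0.216, -0.312, 0]
    - [0.243, -0.351, 0]
    - [0.27, -0.39, 0]
    - [0.297, -0.429, 0]
    - [0.324, -0.468, 0]
  turn: [2, 4, 6, 8, 10, 12, 14, 16, 18, 20, 22, 25]

```text
time_s: 2.3
ee_pos: [522.0, 123.5, 235.1]
ee_rot: [-0.059, 0.998, 0.0, 0.0]
force: [0.5, 0.6, 0.9]
finger_gap: 1.002
```

```bash
python3 - <<'E'
from h import *
print(read_state()); print(cams.camera_model("wrist"))
E
```

```text
{'time_s': 2.3, 'joint_positions': array([-0.47820681,  0.28854553,  0.18743314,  1.80123301, -0.0611761 ,
        1.0566423 ,  1.41971155]), 'qd': array([ 0.78643189,  0.26165704,  0.1440387 , -0.35391724, -0.09420061,
        0.09934518,  1.49097214]), 'joint_torque': array([ -4.90773171, -56.94003582,   2.82311305, -27.57211804,
         0.39655245,   0.16164077,  -3.33605714]), 'ee_pos': array([522.021935  , 123.46549385, 235.06285334]), 'ee_rot': array([-5.85632890e-02,  9.98283620e-01,  1.91826655e-04,  3.42980612e-04]), 'force': array([0.45512895, 0.61359041, 0.89871792]), 'torque': array([ 0.04210775, -0.01964129, -0.00665652]), 'finger_gap': 1.0021563065402124}
{'camera_matrix': array([[297.31863964,   0.        , 252.66161528],
       [  0.        , 297.31863964, 190.32283127],
       [  0.        ,   0.        ,   1.        ]]), 'T_tool_cam': array([[-4.18964157e-04, -9.59228684e-01, -2.82630779e-01,
         7.50039428e+01],
       [ 9.99999768e-01, -5.53623320e-04,  3.96585640e-04,
         1.13348123e+00],
       [-5.36887311e-04, -2.82630547e-01,  9.59228693e-01,
        -1.50987309e+02],
       [ 0.00000000e+00,  0.00000000e+00,  0.00000000e+00,
         1.00000000e+00]])}
```

>>> step_arm:
  grip: [0, 0, 0, 0]
  offset:
    - [0.025, -0.035, -0.005]
    - [0.05, -0.07, -0.01]
    - [0.075, -0.105, -0.015]
    - [0.075, -0.105, -0.015]
  turn: [0, 0, 0, 0]

```text
time_s: 2.7
ee_pos: [599.1, 11.4, 219.4]
ee_rot: [-0.055, 0.999, -0.002, 0.001]
force: [0.2, -0.3, 0.1]
finger_gap: 0.999
```

```bash
cat >> h.py <<'E'
from scipy.spatial.transform import Rotation as Ro
def wpose():
    s=read_state();T=np.eye(4);T[:3,:3]=Ro.from_quat(s["ee_rot"]).as_matrix();T[:3,3]=s["ee_pos"]
    return T@np.array(cams.camera_model("wrist")["T_tool_cam"])
KW=np.array(cams.camera_model("wrist")["camera_matrix"])
def wray(T,p):
    v=(np.array(p)-KW[:2,2])/KW[0,0];r=np.linalg.norm(v)
    d=np.array([*(v/r*np.sin(r)),np.cos(r)]);return T[:3,3],T[:3,:3]@d
def wpx(T,X):
    c=T[:3,:3].T@(np.asarray(X)-T[:3,3]);r=np.arctan2(np.hypot(c[0],c[1]),c[2])
    return KW[:2,2]+KW[0,0]*r*c[:2]/np.hypot(c[0],c[1])
def spots(names):
    """wrist picture -> {name:(px,p)}; pose, image"""
    T=wpose();im=cams.capture("wrist");D={}
    for t in names:
        r=models.spot_point(t,"wrist")
        if r: D[t]=(np.array(r[0]["point"]),r[0]["p"])
    return T,im,D
def tri_rays(R):
    A=np.zeros((3,3));b=np.zeros(3)
    for o,d in R:
        M=np.eye(3)-np.outer(d,d);A+=M;b+=M@o
    return np.linalg.solve(A,b)
E
python3 - <<'E'
from h import *
import pickle
N=["pivot","handle_pad","handle_end","loop_pin","loop_bar","tab_grip","jaw_top","slot_zone","fixture","jaw"]
T,im,D=spots(N);cv2.imwrite("pics/w1.png",im)
for k,v in D.items(): print(k,np.round(v[0],1),round(v[1],2))
pickle.dump((T,D),open("w1.pkl","wb"));s=read_state();print(s["time_s"],s["ee_pos"],s["ee_rot"])
E
```

```text
pivot [259.8 132.7] 0.69
handle_pad [258.9 170.8] 0.56
handle_end [261.4 179.6] 0.77
loop_bar [261.3 230.7] 0.91
tab_grip [259.4 234.8] 0.89
jaw_top [259.5 188.6] 0.82
slot_zone [257.4 215. ] 0.62
fixture [258.  135.6] 0.6
jaw [259.9 188.7] 0.95
3.25 [596.88401522  19.08786088 220.28106928] [-5.90580734e-02  9.98254392e-01  2.80557225e-04  4.83001921e-04]
```

View pics/w1.png

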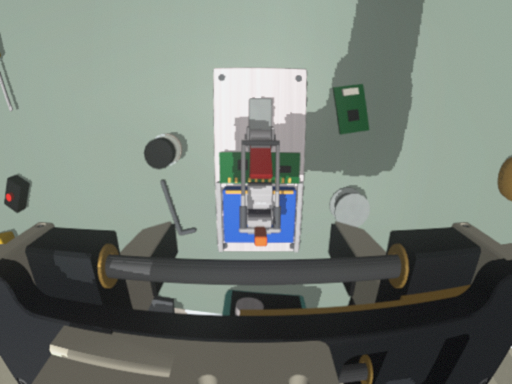

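The clamp lies between plate corners (214,69), (307,69), (216,251) and (299,251), nearly aligned with the tool. The orange tab is at about (261,237). I'll take a second, closer view.

>>> step_arm:
  grip: [0, 0, 0, 0]
  offset:
    - [0.03, 0.005, -0.02]
    - [0.06, 0.01, -0.04]
    - [0.06, 0.01, -0.04]
    - [0.06, 0.01, -0.04]
  turn: [0, 0, 0, 0]

```text
time_s: 3.65
ee_pos: [656.6, 29.2, 179.4]
ee_rot: [-0.059, 0.998, 0.0, -0.0]
force: [-1.1, 0.1, 0.8]
finger_gap: 0.998
```

```bash
python3 - <<'E'
from h import *
import pickle
N=["pivot","handle_pad","handle_end","loop_pin","loop_bar","tab_grip","jaw_top","slot_zone","fixture","jaw"]
T,im,D=spots(N);cv2.imwrite("pics/w2.png",im)
pickle.dump((T,D),open("w2.pkl","wb"));s=read_state();print(s["time_s"],s["ee_pos"],s["ee_rot"])
T1,D1=pickle.load(open("w1.pkl","rb"))
for k,v in D.items():
    print(k,np.round(v[0],1),round(v[1],2),np.round(tri_rays([wray(T,v[0]),wray(T1,D1[k][0])]),1) if k in D1 else "")
for p in [(214,69),(307,69),(216,251),(299,251)]:
    o,d=wray(T1,p);print(np.round(o+d*(16-o[2])/d[2],1))
cv2.imwrite("pics/w2c.png",cv2.resize(im[20:270,140:390],None,fx=2.4,fy=2.4,interpolation=cv2.INTER_CUBIC))
E
```

```text
4.2 [656.83463103  29.06050945 180.56149096] [-5.90346433e-02  9.98255668e-01  3.18269305e-04  6.56296066e-04]
pivot [247.7 107.4] 0.74 [ 584.    18.5 -251.2]
handle_pad [246.6 106.7] 0.87 [583.7  16.8 101.8]
handle_end [249.3 122. ] 0.75 [596.   20.5  85.8]
loop_bar [246.1 186.7] 0.84 [648.8  25.3  91.3]
tab_grip [246.9 188.6] 0.62 [647.7  24.5 102.9]
jaw_top [245.1 141.7] 0.74 [616.7  20.2  48.4]
slot_zone [249.  169.9] 0.9 [640.8  23.6  66. ]
fixture [250.6  85.2] 0.77 [560.8  15.6   6.9]
jaw [247.7 145.4] 0.86 [623.6  22.5  23.7]
[485.8 -46.1  16. ]
[473.1  62.7  16. ]
[718.8 -24.8  16. ]
[706.7  86.8  16. ]
```

View pics/w2c.png

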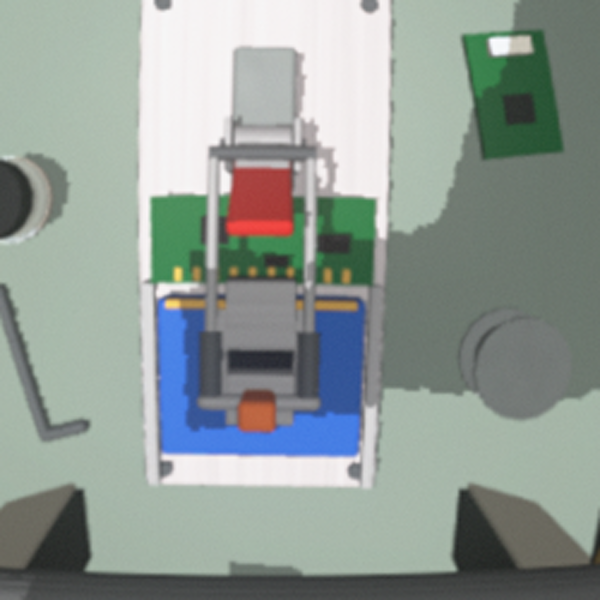

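```bash
python3 - <<'E'
from h import *
import pickle
T,D=pickle.load(open("w2.pkl","rb"));T1,D1=pickle.load(open("w1.pkl","rb"))
def at(x,y,z):
    o,d=wray(T,(140+x/2.4,20+y/2.4));return o+d*(z-o[2])/d[2]
a,b=at(150,487,16),at(373,487,16);print("corners",a,b,np.linalg.norm(a-b),np.degrees(np.arctan2(-(b-a)[0],(b-a)[1])))
yaw=np.radians(6.0);O=np.array([559.0,16.0,0])
R=Ro.from_euler("z",yaw).as_matrix()
L=lambda X:np.round(R.T@(X-O),1)
print("corners local",L(a),L(b))
print("slot tip",L(at(261,349,47)),"slot far",L(at(261,372,47)),"land end",L(at(245,423,47)),"land start",L(at(260,280,47)))
print("jaw front L/R top",L(at(160,297,34)),L(at(364,302,34)),"back",L(at(160,453,34)),L(at(360,456,34)))
print("pedestal rear top",L(at(236,47,34)),L(at(297,47,34)))
# fit lever angle a, loop angle b from pixel observations in both views (x-z plane)
im=cv2.imread("pics/w2.png")
def W(x,y,z): return O+R@np.array([x,y,z])
def pts(a,b,h):
    # flat a=0: handle toward -x, normal up; a rotates handle up/over to +x
    u=np.array([-np.cos(a),np.sin(a)]);n=np.array([np.sin(a),np.cos(a)])
    P=np.array([0,42.]);E=P+64*u+7*n;pin=P+17.6*u-3.7*n
    B=pin+93*np.array([np.cos(b),np.sin(b)]);t=np.array([-np.sin(b),np.cos(b)])
    return E,pin,B,B+46*t,B+34*t
from scipy.optimize import least_squares
c=lambda x,y:np.array([140+x/2.4,20+y/2.4])
def res(p,full=False):
    E,pin,B,tt,tg=pts(p[0],p[1],0)
    r=[]
    for q,o in((E,c(260,222)),(pin,c(263,152)),(B,c(259,404))):
        r.append((wpx(T,W(q[0],0,q[1]))-o)[1])
    for k,q in(("handle_end",E),("loop_bar",B),("tab_grip",tg)):
        r.append(.5*(wpx(T1,W(q[0],0,q[1]))-D1[k][0])[1])
    return np.array(r)
s=least_squares(res,[1.9,.25]);print(s.x,np.round(s.fun,1))
for q,n in zip(pts(*s.x,0),("E","pin","B","tabtop","tabgrip")): print(n,np.round(q,1),np.round(W(q[0],0,q[1]),1),"px crop",(wpx(T,W(q[0],0,q[1]))-[140,20])*2.4)
E
```

```text
corners [719.56281959 -20.31333015  16.        ] [706.85669864  86.11845413  16.        ] 107.18754691953963 6.8079080725120065
corners local [155.9 -52.9  16. ] [154.4  54.3  16. ]
slot tip [81.6  0.2 47. ] slot far [91.2  0.3 47. ] land end [113.1  -6.1  47. ] land start [53.5 -0.5 47. ]
jaw front L/R top [ 62.2 -42.6  34. ] [63.3 43.1 34. ] back [131.8 -44.4  34. ] [132.   44.6  34. ]
pedestal rear top [-43.1 -11.7  34. ] [-43.4  13.2  34. ]
[1.94772921 0.29402227] [ 1.2 -0.5 -1.6 -2.   0.   0.3]
E [30.1 98.9] [588.9  19.1  98.9] px crop [260.14444978 224.88981889]
pin [ 3.  59.7] [562.   16.3  59.7] px crop [262.44970591 150.86527893]
B [92.  86.7] [650.5  25.6  86.7] px crop [258.75171762 400.27821299]
tabtop [ 78.7 130.7] [637.3  24.2 130.7] px crop [256.8991102  397.08006185]
tabgrip [ 82.2 119.2] [640.7  24.6 119.2] px crop [257.45731824 398.04371669]
```

Slot middle is at clamp-local x of about 86.5 (tip at 81.6, far edge at 91.2), and the tab grip is at world (640.7, 24.6, 119). I'm descending around the tab.

>>> step_arm:
  grip: [0.3, 0.5, 0.5, 0.5, 0.5, 0.5]
  offset:
    - [-0.016, -0.0045, -0.01]
    - [-0.016, -0.0045, -0.035]
    - [-0.016, -0.0045, -0.06]
    - [-0.016, -0.0045, -0.072]
    - [-0.016, -0.0045, -0.072]
    - [-0.016, -0.0045, -0.072]
  turn: [0, 0, 0, 0, 0, 0]

```text
time_s: 4.8
ee_pos: [641.3, 24.5, 109.2]
ee_rot: [-0.059, 0.998, 0.0, 0.001]
force: [0.7, 0.8, 0.1]
finger_gap: 0.533
```

```bash
python3 - <<'E'
from h import *
s=read_state();print(s["time_s"],s["ee_pos"],s["force"],s["finger_gap"])
im=cams.capture("wrist");cv2.imwrite("pics/w3.png",cv2.resize(im[60:330,110:410],None,fx=2,fy=2))
E
```

```text
4.8 [641.30973887  24.54074844 109.16722052] [0.65744613 0.80232949 0.05346899] 0.5326153382794373
```

View pics/w3.png

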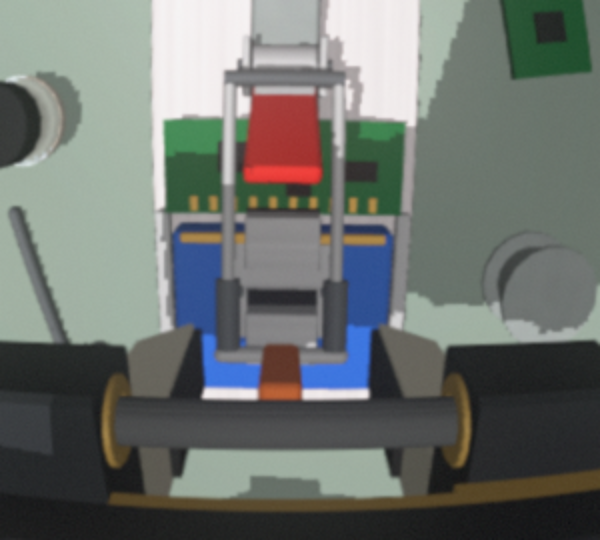

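The tab (crop col 281, rows 345–400) stands between the open fingers (inner edges about 203 and 370), so it sits about 1.3 mm to the -y side. I'm shifting by that and closing.

>>> step_arm:
  grip: [0.6, 0.7, 0.8, 0.9, 1, 1, 1, 1]
  offset:
    - [0, -0.0013, 0]
    - [0, -0.0013, 0]
    - [0, -0.0013, 0]
    - [0, -0.0013, 0]
    - [0, -0.0013, 0]
    - [0, -0.0013, 0]
    - [0, -0.0013, 0]
    - [0, -0.0013, 0]
  turn: [0, 0, 0, 0, 0, 0, 0, 0]

```text
time_s: 5.65
ee_pos: [641.8, 23.2, 109.7]
ee_rot: [-0.059, 0.998, 0.0, 0.002]
force: [1.3, -0.6, 0.1]
finger_gap: 0.13
```

```bash
cat >> h.py <<'E'
yaw=np.radians(6.3);O=np.array([559.0,16.0,0]);RF=Ro.from_euler("z",yaw).as_matrix()
def W(x,y,z): return O+RF@np.array([x,y,z])
def Lc(X): return RF.T@(np.asarray(X)-O)
def kin(a,b,st=0):
    u=np.array([-np.cos(a),np.sin(a)]);n=np.array([np.sin(a),np.cos(a)])
    pin=np.array([0,42.])+17.6*u-3.7*n
    B=pin+(93+st)*np.array([np.cos(b),np.sin(b)]);t=np.array([-np.sin(b),np.cos(b)])
    return pin,B,t
from scipy.optimize import fsolve
def ab_for_bar(x,z,a0=1.6,b0=-.1): return fsolve(lambda p:kin(*p)[1]-[x,z],[a0,b0])
def ab_for_Q(x,z,h=34,a0=1.9,b0=.25):
    return fsolve(lambda p:kin(*p)[1]+h*kin(*p)[2]-[x,z],[a0,b0])
E
python3 - <<'E'
from h import *
s=read_state();print(s["time_s"],s["ee_pos"],s["force"],s["torque"],s["finger_gap"])
G=Lc(s["ee_pos"])+[0,0,11];print("G local",G)
# pinch height along tab given start loop angle .294
for h in(33,34,35):
    print(h)
    for bx,bz in((92,86.7),(90,75),(88,65),(86.5,56),(86.5,50),(86.5,45),(86.5,40),(81,40.3)):
        p=ab_for_bar(bx,bz);pin,B,t=kin(*p);Q=B+h*t;print("  bar",bx,bz,"a,b",np.round(p,3),"Q",np.round(Q,1))
E
```

```text
5.65 [641.76692155  23.19458615 109.68744629] [ 1.30995744 -0.63676862  0.1049898 ] [-0.04814063 -0.0973102  -0.05758204] 0.1297995746589843
G local [ 83.05658138  -1.93123339 120.68744629]
33
  bar 92 86.7 a,b [1.945 0.294] Q [ 82.4 118.3]
  bar 90 75 a,b [1.68  0.163] Q [ 84.6 107.6]
  bar 88 65 a,b [1.506 0.061] Q [86.  97.9]
  bar 86.5 56 a,b [ 1.411 -0.03 ] Q [87.5 89. ]
  bar 86.5 50 a,b [ 1.434 -0.096] Q [89.7 82.8]
  bar 86.5 45 a,b [ 1.472 -0.153] Q [91.5 77.6]
  bar 86.5 40 a,b [ 1.528 -0.21 ] Q [93.4 72.3]
  bar 81 40.3 a,b [ 1.15  -0.176] Q [86.8 72.8]
34
  bar 92 86.7 a,b [1.945 0.294] Q [ 82.1 119.2]
  bar 90 75 a,b [1.68  0.163] Q [ 84.5 108.5]
  bar 88 65 a,b [1.506 0.061] Q [85.9 98.9]
  bar 86.5 56 a,b [ 1.411 -0.03 ] Q [87.5 90. ]
  bar 86.5 50 a,b [ 1.434 -0.096] Q [89.8 83.8]
  bar 86.5 45 a,b [ 1.472 -0.153] Q [91.7 78.6]
  bar 86.5 40 a,b [ 1.528 -0.21 ] Q [93.6 73.3]
  bar 81 40.3 a,b [ 1.15  -0.176] Q [86.9 73.8]
35
  bar 92 86.7 a,b [1.945 0.294] Q [ 81.9 120.2]
  bar 90 75 a,b [1.68  0.163] Q [ 84.3 109.5]
  bar 88 65 a,b [1.506 0.061] Q [85.9 99.9]
  bar 86.5 56 a,b [ 1.411 -0.03 ] Q [87.5 91. ]
  bar 86.5 50 a,b [ 1.434 -0.096] Q [89.9 84.8]
  bar 86.5 45 a,b [ 1.472 -0.153] Q [91.8 79.6]
  bar 86.5 40 a,b [ 1.528 -0.21 ] Q [93.8 74.2]
  bar 81 40.3 a,b [ 1.15  -0.176] Q [87.1 74.8]
```

>>> step_arm:
  grip: [1, 1, 1, 1, 1, 1, 1, 1, 1]
  offset:
    - [0.001, 0.0001, -0.005]
    - [0.0024, 0.0003, -0.0105]
    - [0.0032, 0.0003, -0.0155]
    - [0.004, 0.0004, -0.02]
    - [0.0048, 0.0005, -0.0245]
    - [0.0056, 0.0006, -0.029]
    - [0.0056, 0.0006, -0.029]
    - [0.0056, 0.0006, -0.029]
    - [0.0056, 0.0006, -0.029]
  turn: [0, 0, 0, 0, 0, 0, 0, 0, 0]

```text
time_s: 6.55
ee_pos: [647.4, 23.6, 81.3]
ee_rot: [-0.059, 0.998, 0.0, 0.002]
force: [-2.0, -0.1, 11.3]
finger_gap: 0.124
```

```bash
python3 - <<'E'
from h import *
import pickle
s=read_state();T=wpose();print(s["time_s"],s["ee_pos"],s["force"],s["torque"],s["finger_gap"],Lc(s["ee_pos"])+[0,0,11])
im=cams.capture("wrist");pickle.dump(T,open("w4.pkl","wb"));cv2.imwrite("pics/w4.png",im);cv2.imwrite("pics/w4c.png",cv2.resize(im[70:270,150:350],None,fx=3,fy=3))
E
```

```text
6.55 [647.4323686   23.5615934   81.28281673] [-1.99556583 -0.09481094 11.32891355] [-0.20848848  0.29129535 -0.00531347] 0.12383809324590526 [88.72808783 -2.18813644 92.28281673]
```

View pics/w4c.png

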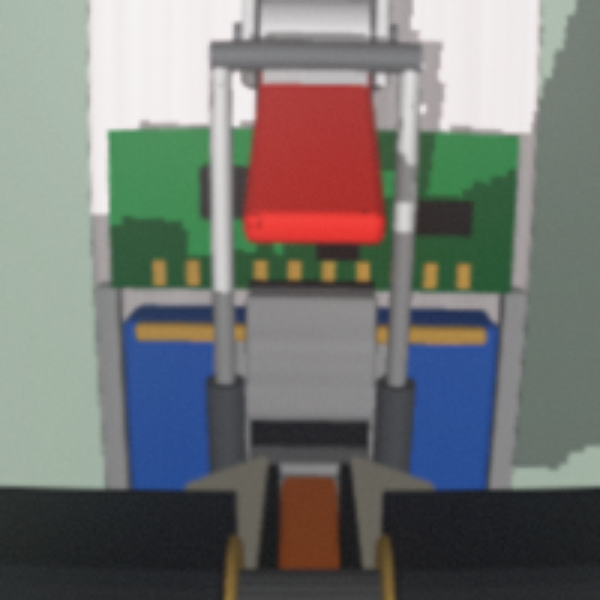

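```bash
cat > v4.py <<'E'
from h import *
import pickle
T=pickle.load(open("w4.pkl","rb"))
c=lambda x,y:np.array([150+x/3,70+y/3])
def at(x,y,z):
    o,d=wray(T,c(x,y));return Lc(o+d*(z-o[2])/d[2])
print("slot",at(310,422,47),at(310,447,47),"jawfront",at(315,322,34))
for a in (1.3,1.4,1.5,1.6,1.7,1.8,1.9,2.0):
    u=np.array([-np.cos(a),np.sin(a)]);n=np.array([np.sin(a),np.cos(a)])
    E=np.array([0,42.])+64*u+7*n;E2=E-6*n;pin=kin(a,0)[0]
    f=lambda q:((wpx(T,W(q[0],-1.5,q[1]))-[150,70])*3)[1].round(1)
    print(a,"E",f(E),"E2",f(E2),"pin",f(pin),"slot", f((86.5,47)))
for z in(45,50,55,60,65,70): print(z,"bar x if row 468",at(310,468,z)[0].round(1))
E
python3 v4.py
```

```text
slot [82.49375828 -0.57780423 47.        ] [88.47076971 -0.52871692 47.        ] jawfront [62.96236545  0.44688485 34.        ]
1.3 E -62.1 E2 -98.7 pin -7.2 slot 438.8
1.4 E -18.8 E2 -58.4 pin 0.7 slot 438.8
1.5 E 26.2 E2 -15.3 pin 9.0 slot 438.8
1.6 E 71.7 E2 29.4 pin 17.8 slot 438.8
1.7 E 116.2 E2 74.4 pin 26.8 slot 438.8
1.8 E 158.5 E2 118.4 pin 36.1 slot 438.8
1.9 E 197.5 E2 160.2 pin 45.4 slot 438.8
2.0 E 232.4 E2 198.7 pin 54.6 slot 438.8
45 bar x if row 468 94.5
50 bar x if row 468 92.3
55 bar x if row 468 90.1
60 bar x if row 468 87.9
65 bar x if row 468 85.8
70 bar x if row 468 83.6
```

```bash
cat > v5.py <<'E'
from h import *
import pickle
from scipy.optimize import least_squares
T2,_=pickle.load(open("w2.pkl","rb"));T4=pickle.load(open("w4.pkl","rb"))
c2=lambda x,y:np.array([140+x/2.4,20+y/2.4]);c4=lambda x,y:np.array([150+x/3,70+y/3])
O0=O.copy()
import h
# unknown: a, b2, b4, a4, s (sleeve start), dx,dy of fixture
def P(a,b,s,y,dx,dy):
    pin=kin(a,b)[0]+s*np.array([np.cos(b),np.sin(b)]);return W(pin[0]+dx,y+dy,pin[1])
def res(p):
    a2,b2,a4,b4,s,dx,dy,st=p;r=[]
    def add(T,o,X,w=1): r.extend(w*(wpx(T,X)-o))
    for y,xc in((-18,212),(18,312)): add(T2,c2(xc,152),P(a2,b2,0,y,dx,dy))
    for y,xc in((-18,211),(18,308)): add(T2,c2(xc,332),P(a2,b2,s,y,dx,dy))
    add(T2,c2(259,404),P(a2,b2,93,0,dx,dy))
    for y,xc in((-18,221),(18,410)): add(T4,c4(xc,55),P(a4,b4,0,y,dx,dy))
    for y,xc in((-18,224),(18,397)): add(T4,c4(xc,380),P(a4,b4,s,y,dx,dy))
    for T,o,a in((T2,c2(260,222),a2),(T4,c4(314,241),a4)):
        u=np.array([-np.cos(a),np.sin(a)]);n=np.array([np.sin(a),np.cos(a)]);E=np.array([0,42.])+64*u+7*n
        add(T,o,W(E[0]+dx,dy,E[1]))
    r+= [dx/3,dy/3]
    return np.array(r)
s=least_squares(res,[2,.29,2,-.1,70,0,0,0]);print(np.round(s.x,3));print(np.round(s.fun,1))
a2,b2,a4,b4=s.x[:4]
for a,b in((a2,b2),(a4,b4)):
    pin,B,t=kin(a,b);print("pin",pin,"B",B,"Q",B+34*t)
p,B,t=kin(a4,b4)
for st in(0,4,8):
  Bs=p+(93+st)*np.array([np.cos(b4),np.sin(b4)]);print("bar row", (wpx(T4,W(Bs[0],-1.5,Bs[1]+3))-[150,70])*3)
E
python3 v5.py
```

```text
[ 1.942e+00  2.350e-01  2.020e+00 -1.360e-01  6.811e+01  1.200e-02
 -3.720e-01  0.000e+00]
[ 0.5 -0.5 -0.9 -0.3 -0.3 -0.4  0.6 -0.1  0.1 -1.7 -0.3  0.6 -0.4  1.2
  1.2 -0.  -0.6  0.4 -0.2  0.8  0.3 -0.6  0.  -0.1]
pin [ 2.93592534 59.74345914] B [93.38091471 81.39302952] Q [ 85.46601801 114.45893962]
pin [ 4.31832664 59.45858113] B [96.46159084 46.86418308] Q [101.06599443  80.55096784]
bar row [305.40303497 484.7542845 ]
bar row [305.29599529 499.64418999]
bar row [305.19155776 514.21455595]
```

The lever stayed at about 2.0 while the tab slid about 11 mm in the pads. The bar now rests on the far land at local x of about 96 to 97, past the slot (crop rows 422–447). I'll open, re-centre on the tab lower down and regrasp.

>>> step_arm:
  grip: [0.7, 0.6, 0.6, 0.6, 0.6, 0.6, 0.6, 0.6]
  offset:
    - [0, 0, 0.003]
    - [0, 0, 0.003]
    - [0, 0, 0.003]
    - [0.004, 0.0004, 0.003]
    - [0.011, 0.0012, 0.003]
    - [0.011, 0.0012, 0.003]
    - [0.011, 0.0012, 0.003]
    - [0.011, 0.0012, 0.003]
  turn: [0, 0, 0, 0, 0, 0, 0, 0]

```text
time_s: 7.4
ee_pos: [658.3, 24.7, 84.1]
ee_rot: [-0.059, 0.998, 0.0, 0.002]
force: [0.5, -0.3, 0.3]
finger_gap: 0.397
```

```bash
python3 - <<'E'
from h import *
import pickle
s=read_state();T=wpose();print(s["time_s"],s["ee_pos"],s["force"],s["finger_gap"],Lc(s["ee_pos"])+[0,0,11])
im=cams.capture("wrist");pickle.dump(T,open("w6.pkl","wb"));cv2.imwrite("pics/w6.png",im);cv2.imwrite("pics/w6c.png",cv2.resize(im[50:260,150:350],None,fx=3,fy=3)[:600])
E
```

```text
7.4 [658.31879497  24.72903652  84.14553727] [ 0.50497167 -0.31345302  0.26311806] 0.3965317059123327 [99.67687915 -2.22235806 95.14553727]
```

View pics/w6c.png

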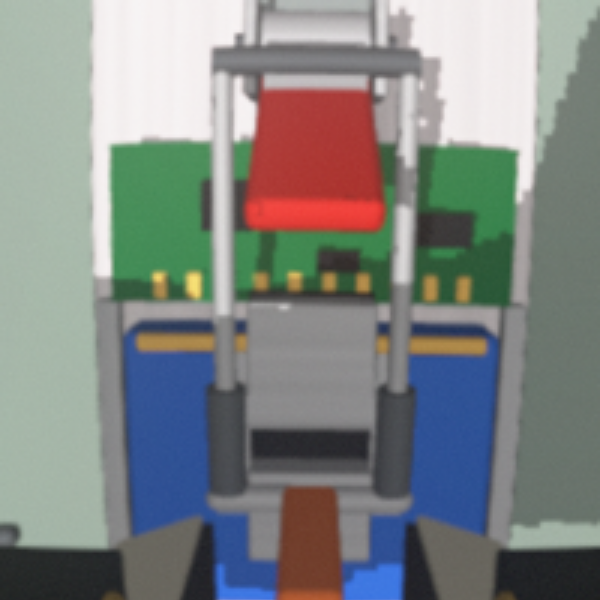

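The bar shows at crop row 500 (cols 210–410), beyond the slot (rows 432–472) with the tab rising from it. I'm measuring it and working out the regrasp.

```bash
python3 - <<'E'
from h import *
import pickle
T=pickle.load(open("w6.pkl","rb"))
c=lambda x,y:np.array([150+x/3,50+y/3])
def at(x,y,z):
    o,d=wray(T,c(x,y));return Lc(o+d*(z-o[2])/d[2])
print("slot",at(310,431,47),at(310,459,47),at(310,472,47),"land end",at(310,560,47),"land start",at(310,298,47),"jaw",at(310,332,34))
for z in(48,50,52,54,58): print(z,"bar",at(311,501,z))
f=lambda q:((wpx(T,W(q[0],-1.5,q[1]))-[150,50])*3)[1].round(1)
for a in(1.7,1.8,1.9,2.0,2.1):
    u=np.array([-np.cos(a),np.sin(a)]);n=np.array([np.sin(a),np.cos(a)]);E=np.array([0,42.])+64*u+7*n
    print(a,f(E),f(E-6*n),f(kin(a,0)[0]))
from math import *
for a in(1.9,2.0):
  for z in (50,52,54):
    pin=kin(a,0)[0];b=asin((z-pin[1])/93);print(a,z,"b",b,"B",kin(a,b)[1],"row",f(kin(a,b)[1]))
E
```

```text
slot [82.50009546 -0.6953713  47.        ] [89.03198154 -0.64178444 47.        ] [92.112201   -0.61641388 47.        ] land end [113.91968102  -0.43504527  47.        ] land start [52.93438587 -0.93408127 47.        ] jaw [62.80855149 -0.81619703 34.        ]
48 bar [98.70360616 -0.33954279 48.        ]
50 bar [97.90642123 -0.35439029 50.        ]
52 bar [97.1092363  -0.36923779 52.        ]
54 bar [96.31205137 -0.38408528 54.        ]
58 bar [94.7176815  -0.41378027 58.        ]
1.7 101.0 60.1 33.0
1.8 143.4 103.5 42.0
1.9 183.3 145.4 51.1
2.0 219.6 184.7 60.1
2.1 251.7 220.5 69.1
1.9 50 b -0.10612439060645389 B [94.66537642 50.        ] row 487.4
1.9 52 b -0.08452051995275184 B [94.85660086 52.        ] row 491.4
1.9 54 b -0.06295612700327863 B [95.00434538 54.        ] row 495.4
2.0 50 b -0.1027979235365685 B [96.46883171 50.        ] row 495.0
2.0 52 b -0.08120079590833783 B [96.6533513 52.       ] row 499.0
2.0 54 b -0.059641567512715606 B [96.79442695 54.        ] row 503.0
```

>>> step_arm:
  grip: [0.6, 0.6, 0.6, 0.8, 1, 1, 1, 1, 1]
  offset:
    - [0.0005, 0, -0.005]
    - [0.0005, 0, -0.01]
    - [0.0005, 0, -0.013]
    - [0.0005, 0, -0.013]
    - [0.0005, 0, -0.013]
    - [0.0005, 0, -0.013]
    - [0.0005, 0, -0.013]
    - [0.0005, 0, -0.013]
    - [0.0005, 0, -0.013]
  turn: [0, 0, 0, 0, 0, 0, 0, 0, 0]

```text
time_s: 8.35
ee_pos: [658.9, 24.8, 71.4]
ee_rot: [-0.059, 0.998, 0.0, 0.002]
force: [0.7, 0.4, 0.1]
finger_gap: 0.122
```

>>> step_arm:
  grip: [1, 1, 1, 1, 1, 1, 1, 1, 1, 1]
  offset:
    - [-0.0005, 0, 0.0015]
    - [-0.0015, -0.0002, 0.003]
    - [-0.003, -0.0003, 0.003]
    - [-0.0045, -0.0005, 0.003]
    - [-0.006, -0.0007, 0.003]
    - [-0.0075, -0.0008, 0.003]
    - [-0.009, -0.001, 0.003]
    - [-0.011, -0.0012, 0.003]
    - [-0.011, -0.0012, 0.003]
    - [-0.011, -0.0012, 0.003]
  turn: [0, 0, 0, 0, 0, 0, 0, 0, 0, 0]

```text
time_s: 9.35
ee_pos: [647.7, 23.6, 74.3]
ee_rot: [-0.059, 0.998, 0.0, 0.002]
force: [2.5, 0.8, -2.9]
finger_gap: 0.132
```

```bash
python3 - <<'E'
from h import *
import pickle
s=read_state();T=wpose();print(s["time_s"],s["ee_pos"],s["force"],s["torque"],s["finger_gap"],Lc(s["ee_pos"])+[0,0,11])
im=cams.capture("wrist");pickle.dump(T,open("w7.pkl","wb"));cv2.imwrite("pics/w7.png",im);cv2.imwrite("pics/w7c.png",cv2.resize(im[50:250,150:350],None,fx=3,fy=3)[:600])
E
```

```text
9.35 [647.7015473   23.64661341  74.32112306] [ 2.4586804   0.78722983 -2.89314282] [ 0.2733002  -0.83720864 -0.11860504] 0.13159858873158073 [89.00497056 -2.13316802 85.32112306]
```

View pics/w7c.png

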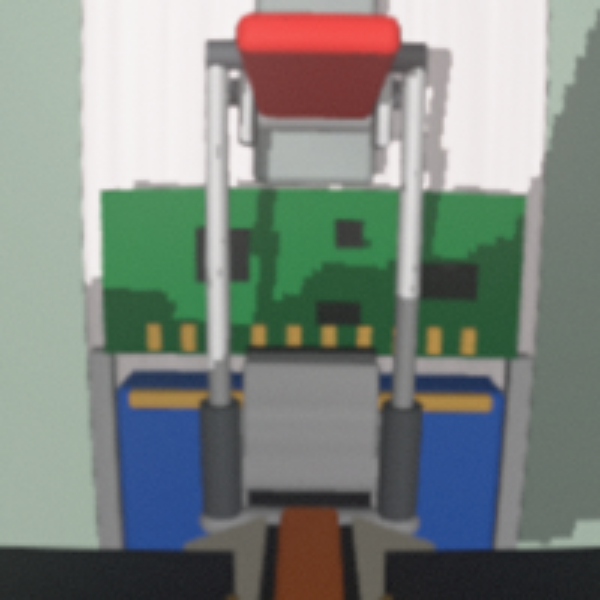

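The lever followed this time and stands nearly upright. The bar (row about 523) now covers the slot's far part, with the slot's near edge at row 492.

```bash
python3 - <<'E'
from h import *
import pickle
T=pickle.load(open("w7.pkl","rb"))
c=lambda x,y:np.array([150+x/3,50+y/3])
def at(x,y,z):
    o,d=wray(T,c(x,y));return Lc(o+d*(z-o[2])/d[2])
print("slot tip",at(310,492,47),"jaw",at(310,385,34),"land start",at(310,360,47))
for z in(50,53,56): print(z,"bar",at(311,524,z), "bar near edge(row513)",at(311,513,z))
f=lambda q:((wpx(T,W(q[0],-1.5,q[1]))-[150,50])*3)[1].round(1)
for a in(1.3,1.4,1.5,1.6,1.7):
    u=np.array([-np.cos(a),np.sin(a)]);n=np.array([np.sin(a),np.cos(a)]);E=np.array([0,42.])+64*u+7*n
    pin=kin(a,0)[0];b=np.arcsin((54-pin[1])/93)
    print(a,"E",f(E),"E2",f(E-6*n),"pin",f(pin),"bar54",kin(a,b)[1],f(kin(a,b)[1]))
E
```

```text
slot tip [82.44346013 -0.54123995 47.        ] jaw [62.17382413 -0.66488506 34.        ] land start [53.58578455 -0.77527433 47.        ]
50 bar [88.60745456 -0.28671528 50.        ] bar near edge(row513) [86.0646178  -0.30871756 50.        ]
53 bar [87.32087522 -0.3103345  53.        ] bar near edge(row513) [84.8216123  -0.33195975 53.        ]
56 bar [86.03429588 -0.33395372 56.        ] bar near edge(row513) [83.57860679 -0.35520194 56.        ]
1.3 E -13.4 E2 -51.7 pin 46.9 bar54 [84.64212859 54.        ] 514.0
1.4 E 32.1 E2 -9.5 pin 55.0 bar54 [86.2428128 54.       ] 521.1
1.5 E 79.7 E2 35.8 pin 63.7 bar54 [87.91348127 54.        ] 528.5
1.6 E 127.8 E2 83.0 pin 72.8 bar54 [89.64061472 54.        ] 536.0
1.7 E 174.9 E2 130.7 pin 82.2 bar54 [91.40925052 54.        ] 543.7
```

>>> step_arm:
  grip: [1, 1, 1, 1, 1, 1, 1, 1]
  offset:
    - [0.0004, 0, -0.0012]
    - [0.0008, 0.0001, -0.0024]
    - [0.0012, 0.0001, -0.0036]
    - [0.0016, 0.0002, -0.0048]
    - [0.002, 0.0002, -0.006]
    - [0.0024, 0.0003, -0.007]
    - [0.0028, 0.0003, -0.008]
    - [0.0028, 0.0003, -0.008]
  turn: [0, 0, 0, 0, 0, 0, 0, 0]

```text
time_s: 10.2
ee_pos: [649.9, 23.9, 65.9]
ee_rot: [-0.059, 0.998, 0.0, 0.001]
force: [-4.3, 0.3, 3.3]
finger_gap: 0.128
```

>>> step_arm:
  grip: [1, 1, 1, 1, 1, 1, 1]
  offset:
    - [0.0002, 0, -0.001]
    - [0.0005, 0, -0.002]
    - [0.0008, 0.0001, -0.003]
    - [0.0011, 0.0001, -0.004]
    - [0.0014, 0.0002, -0.005]
    - [0.0016, 0.0002, -0.006]
    - [0.0016, 0.0002, -0.006]
  turn: [0, 0, 0, 0, 0, 0, 0]

```text
time_s: 10.9
ee_pos: [651.5, 24.1, 60.4]
ee_rot: [-0.059, 0.998, 0.0, 0.001]
force: [-5.6, 0.2, 8.0]
finger_gap: 0.129
```

>>> step_arm:
  grip: [1, 1, 1, 1, 1, 1, 1]
  offset:
    - [-0.001, -0.0001, 0]
    - [-0.002, -0.0002, 0]
    - [-0.003, -0.0003, 0]
    - [-0.004, -0.0004, 0]
    - [-0.005, -0.0005, 0]
    - [-0.006, -0.0006, 0]
    - [-0.006, -0.0006, 0]
  turn: [0, 0, 0, 0, 0, 0, 0]

```text
time_s: 11.6
ee_pos: [646.9, 23.6, 60.7]
ee_rot: [-0.059, 0.998, 0.0, 0.002]
force: [6.3, -0.1, -1.8]
finger_gap: 0.13
```

```bash
python3 - <<'E'
from h import *
import pickle
s=read_state();T=wpose();print(s["time_s"],s["ee_pos"],s["force"],s["torque"],s["finger_gap"],Lc(s["ee_pos"])+[0,0,11])
im=cams.capture("wrist");pickle.dump(T,open("w8.pkl","wb"));cv2.imwrite("pics/w8.png",im);cv2.imwrite("pics/w8c.png",cv2.resize(im[50:250,150:350],None,fx=3,fy=3)[:600])
E
```

```text
11.6 [646.91647638  23.58331315  60.72550553] [ 6.33147655 -0.05521827 -1.75877104] [ 0.4167853  -1.64980123 -0.09765615] 0.1297861739324042 [88.21769451 -2.10993678 71.72550553]
```

View pics/w8c.png

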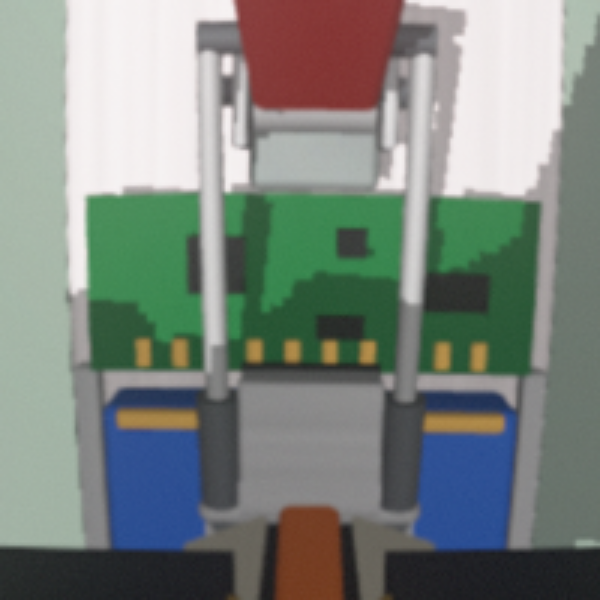

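```bash
python3 - <<'E'
from h import *
import pickle
T=pickle.load(open("w8.pkl","rb"))
f=lambda x,z,y=-1.5:((wpx(T,W(x,y,z))-[150,50])*3).round(1)
def at(x,y,z):
    o,d=wray(T,np.array([150+x/3,50+y/3]));return Lc(o+d*(z-o[2])/d[2]).round(1)
print("tip",f(82.4,47),"jaw row400->",at(310,398,34),"landstart row378",at(310,378,47))
for x,z in((81.4,40),(83,40),(85,40),(87,40),(81.4,50),(83,50)): print(x,z,f(x,z,-22),f(x,z,20))
print("bar end row 515 at z40,50",at(217,515,40),at(217,515,50))
for a in(1.0,1.1,1.2,1.3,1.4): print(a,"pin",f(*kin(a,0)[0]))
E
```

```text
tip [305.3 519.9] jaw row400-> [60.7 -0.7 34. ] landstart row378 [53.3 -0.8 47. ]
81.4 40 [206.6 501.2] [408.9 502.5]
83 40 [206.9 508.3] [408.5 509.6]
85 40 [207.2 517.1] [408.1 518.4]
87 40 [207.5 525.9] [407.6 527.2]
81.4 50 [201.3 520. ] [414.3 521.4]
83 50 [201.6 527.4] [413.9 528.8]
bar end row 515 at z40,50 [ 84.5 -19.9  40. ] [ 80.3 -18.9  50. ]
1.0 pin [309.   19.2]
1.1 pin [309.   25.7]
1.2 pin [308.9  33. ]
1.3 pin [308.9  41.1]
1.4 pin [308.8  49.9]
```

```bash
python3 - <<'E'
import cv2
im=cv2.imread("pics/w8.png");cv2.imwrite("pics/w8z.png",cv2.resize(im[165:245,205:305],None,fx=7,fy=7,interpolation=cv2.INTER_CUBIC))
E
```

```text
(no output)
```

View pics/w8z.png

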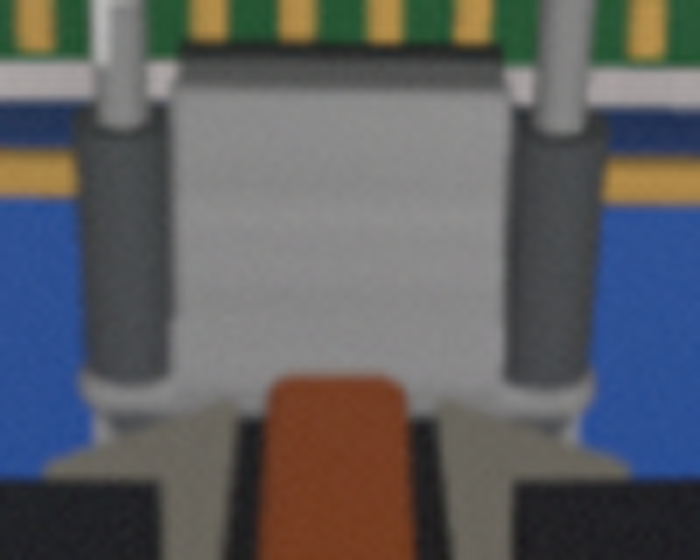

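The bar's ends span 73 px, which matches z of about 40, so it is down in the slot. The land covers its middle, so it is at or under the hook. I'll draw it back a bit more, then release.

>>> step_arm:
  grip: [1, 1, 1, 1]
  offset:
    - [-0.001, -0.0001, 0]
    - [-0.002, -0.0002, 0]
    - [-0.0035, -0.0004, 0]
    - [-0.0035, -0.0004, 0]
  turn: [0, 0, 0, 0]

```text
time_s: 12.05
ee_pos: [644.9, 23.4, 60.9]
ee_rot: [-0.059, 0.998, 0.0, 0.004]
force: [7.2, 1.4, -3.0]
finger_gap: 0.127
```

>>> step_arm:
  grip: [0.7, 0.6, 0.6, 0.6, 0.6, 0.6, 0.6, 0.6, 0.6]
  offset:
    - [0, 0, 0]
    - [0, 0, 0]
    - [0, 0, 0]
    - [0, 0, 0]
    - [0, 0, 0.02]
    - [0, 0, 0.05]
    - [0, 0, 0.09]
    - [-0.02, 0, 0.1]
    - [-0.02, 0, 0.1]
  turn: [0, 0, 0, 0, 0, 0, 0, 0, 0]

```text
time_s: 12.95
ee_pos: [624.3, 23.3, 163.0]
ee_rot: [-0.059, 0.998, 0.001, 0.005]
force: [-0.0, -0.6, -0.5]
finger_gap: 0.399
```

```bash
python3 - <<'E'
from h import *
import pickle
s=read_state();T=wpose();print(s["time_s"],s["ee_pos"],s["force"],s["finger_gap"],Lc(s["ee_pos"]))
im=cams.capture("wrist");pickle.dump(T,open("w9.pkl","wb"));cv2.imwrite("pics/w9.png",im);cv2.imwrite("pics/w9c.png",cv2.resize(im[50:250,150:350],None,fx=3,fy=3)[:600])
E
```

```text
12.95 [624.28998465  23.3001488  163.01919125] [-0.04684171 -0.55887969 -0.52768485] 0.39875681215002684 [6.56967723e+01 9.15113880e-02 1.63019191e+02]
```

View pics/w9c.png

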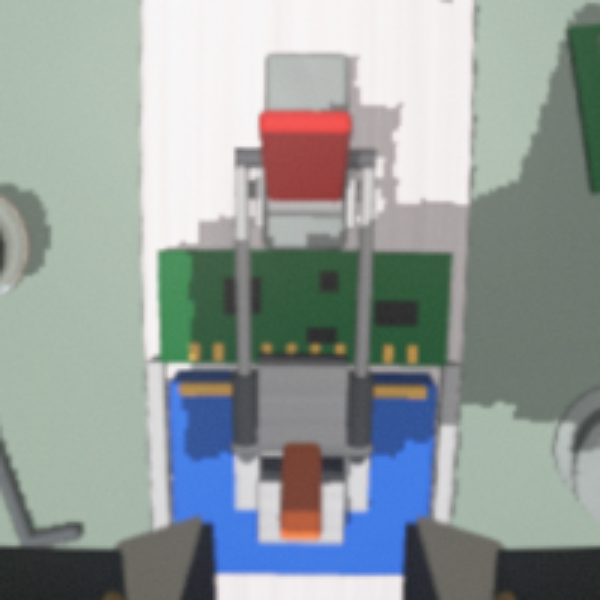

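The bar is hooked: it shows at row 452 on both sides, passes under the land, and the slot's dark gap lies behind it. Next I need the lever angle and the push path.

```bash
python3 - <<'E'
from h import *
import pickle
T=pickle.load(open("w9.pkl","rb"))
f=lambda q:((wpx(T,W(q[0],0,q[1]))-[150,50])*3)[1].round(1)
for a in(0.9,1.,1.1,1.2,1.3):
    u=np.array([-np.cos(a),np.sin(a)]);n=np.array([np.sin(a),np.cos(a)]);E=np.array([0,42.])+64*u+7*n
    print(a,"E",f(E),"E2",f(E-6*n),"pin",f(kin(a,0)[0]))
s=read_state()["ee_pos"]
for a in(1.2,1.1,1.0,.85,.7,.55,.4,.3,.2,.1,0):
    u=np.array([-np.cos(a),np.sin(a)]);n=np.array([np.sin(a),np.cos(a)]);C=np.array([0,42.])+54*u+7*n
    X=W(C[0]+9.5,0,C[1]+8);print(a,"C",C.round(1),"TCP",X.round(1),"off",(X-s).round(1))
E
```

```text
0.9 E 60.2 E2 43.1 pin 146.1
1.0 E 82.0 E2 62.5 pin 150.2
1.1 E 105.9 E2 84.3 pin 154.9
1.2 E 131.5 E2 108.2 pin 159.9
1.3 E 158.3 E2 133.7 pin 165.4
1.2 C [-13.   94.9] TCP [555.5  15.6 102.9] off [-69.1  -7.8 -58.8]
1.1 C [-18.3  93.3] TCP [550.3  15.  101.3] off [-74.2  -8.3 -60.4]
1.0 C [-23.3  91.2] TCP [545.3  14.5  99.2] off [-79.2  -8.9 -62.4]
0.85 C [-30.4  87.2] TCP [538.2  13.7  95.2] off [-86.3  -9.7 -66.5]
0.7 C [-36.8  82.1] TCP [531.9  13.   90.1] off [-92.7 -10.4 -71.5]
0.55 C [-42.4  76.2] TCP [526.3  12.4  84.2] off [-98.2 -11.  -77.5]
0.4 C [-47.   69.5] TCP [521.7  11.9  77.5] off [-102.8  -11.5  -84.2]
0.3 C [-49.5  64.6] TCP [519.2  11.6  72.6] off [-105.3  -11.8  -89. ]
0.2 C [-51.5  59.6] TCP [517.2  11.4  67.6] off [-107.3  -12.   -94.1]
0.1 C [-53.   54.4] TCP [515.7  11.2  62.4] off [-108.8  -12.2  -99.3]
0 C [-54.  49.] TCP [514.8  11.1  57. ] off [-109.8  -12.3 -104.7]
```

>>> step_arm:
  grip: [1, 1, 1, 1, 1, 1, 1, 1]
  offset:
    - [-0.02, -0.003, -0.005]
    - [-0.04, -0.006, -0.02]
    - [-0.05, -0.008, -0.045]
    - [-0.053, -0.008, -0.06]
    - [-0.055, -0.008, -0.06]
    - [-0.06, -0.009, -0.06]
    - [-0.066, -0.009, -0.06]
    - [-0.066, -0.009, -0.06]
  turn: [0, 0, 0, 0, 0, 0, 0, 0]

```text
time_s: 13.8
ee_pos: [558.2, 14.4, 102.2]
ee_rot: [-0.059, 0.998, 0.001, 0.005]
force: [0.3, -0.5, -0.1]
finger_gap: 0.004
```

>>> step_arm:
  grip: [1, 1, 1, 1, 1, 1, 1, 1]
  offset:
    - [-0.004, -0.0004, -0.0005]
    - [-0.008, -0.0009, -0.001]
    - [-0.0105, -0.0012, -0.002]
    - [-0.013, -0.0014, -0.003]
    - [-0.0165, -0.0018, -0.005]
    - [-0.02, -0.0022, -0.007]
    - [-0.023, -0.0026, -0.0095]
    - [-0.023, -0.0026, -0.0095]
  turn: [0, 0, 0, 0, 0, 0, 0, 0]

```text
time_s: 14.6
ee_pos: [534.3, 11.7, 92.3]
ee_rot: [-0.059, 0.998, 0.001, 0.004]
force: [0.5, 0.3, 1.6]
finger_gap: 0.007
```

>>> step_arm:
  grip: [1, 1, 1, 1, 1, 1, 1, 1]
  offset:
    - [-0.0024, -0.0003, -0.0022]
    - [-0.005, -0.0005, -0.005]
    - [-0.008, -0.0009, -0.008]
    - [-0.0103, -0.0011, -0.0114]
    - [-0.0126, -0.0014, -0.0148]
    - [-0.014, -0.0015, -0.0173]
    - [-0.0151, -0.0016, -0.0197]
    - [-0.0151, -0.0016, -0.0197]
  turn: [0, 0, 0, 0, 0, 0, 0, 0]

```text
time_s: 15.4
ee_pos: [518.6, 10.0, 72.1]
ee_rot: [-0.059, 0.998, 0.001, 0.003]
force: [-0.6, 0.2, 0.8]
finger_gap: 0.005
```

```bash
python3 - <<'E'
from h import *
import pickle
s=read_state();T=wpose();print(s["time_s"],s["ee_pos"],s["force"],s["finger_gap"],Lc(s["ee_pos"]))
im=cams.capture("wrist");pickle.dump(T,open("w10.pkl","wb"));cv2.imwrite("pics/w10.png",im);cv2.imwrite("pics/w10c.png",cv2.resize(im[60:330,110:410],None,fx=2,fy=2))
E
```

```text
15.4 [518.623528    10.02099932  72.10091085] [-0.64061128  0.24785201  0.84187224] 0.0050995029800549665 [-40.78873821  -1.51220889  72.10091085]
```

View pics/w10c.png

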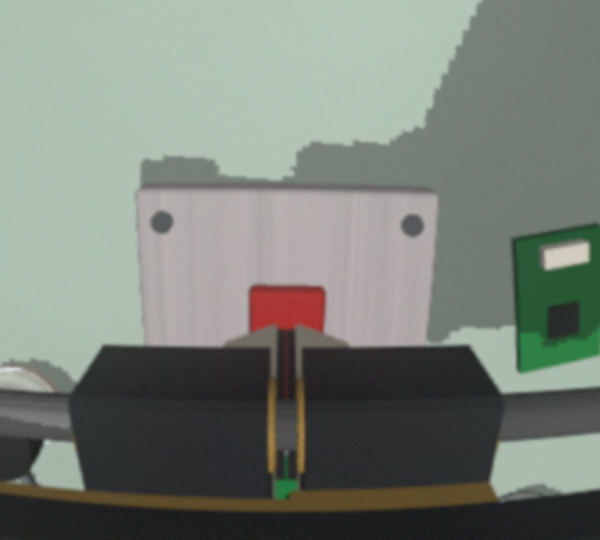

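Handle (end at crop row 287) is under the fingertips at about 0.3 rad, with low force as expected near dead centre. I'm pressing on slowly.

>>> step_arm:
  grip: [1, 1, 1, 1, 1, 1, 1, 1]
  offset:
    - [-0.0007, -0.0001, -0.002]
    - [-0.0014, -0.0001, -0.004]
    - [-0.002, -0.0002, -0.006]
    - [-0.0025, -0.0003, -0.008]
    - [-0.003, -0.0003, -0.01]
    - [-0.0035, -0.0004, -0.012]
    - [-0.0037, -0.0004, -0.0135]
    - [-0.0037, -0.0004, -0.0135]
  turn: [0, 0, 0, 0, 0, 0, 0, 0]

```text
time_s: 16.25
ee_pos: [515.0, 9.6, 58.6]
ee_rot: [-0.059, 0.998, 0.001, 0.003]
force: [0.5, -0.4, 0.8]
finger_gap: 0.005
```

>>> step_arm:
  grip: [1, 1, 1, 1, 1]
  offset:
    - [0, 0, -0.0007]
    - [0, 0, -0.0014]
    - [0, 0, -0.002]
    - [0, 0, -0.0025]
    - [0, 0, -0.0025]
  turn: [0, 0, 0, 0, 0]

```text
time_s: 16.75
ee_pos: [515.1, 9.6, 56.8]
ee_rot: [-0.059, 0.998, 0.001, 0.003]
force: [-3.5, -0.8, 12.3]
finger_gap: 0.006
```

At the stop: tip at 48.8 mm, 12 N. I'll press slightly more, then lift and look.

>>> step_arm:
  grip: [1, 1, 1]
  offset:
    - [0, 0, -0.0008]
    - [0, 0, -0.001]
    - [0, 0, -0.001]
  turn: [0, 0, 0]

```text
time_s: 17.05
ee_pos: [515.1, 9.6, 56.7]
ee_rot: [-0.059, 0.998, 0.001, 0.004]
force: [-4.0, -0.6, 14.2]
finger_gap: 0.006
```

>>> step_arm:
  grip: [1, 1, 1, 1, 1, 1, 1]
  offset:
    - [0, 0, 0.01]
    - [0, 0, 0.04]
    - [0, 0, 0.08]
    - [0.03, 0.003, 0.11]
    - [0.06, 0.006, 0.13]
    - [0.06, 0.006, 0.13]
    - [0.06, 0.006, 0.13]
  turn: [0, 0, 0, 0, 0, 0, 0]

```text
time_s: 17.75
ee_pos: [575.2, 15.6, 186.9]
ee_rot: [-0.059, 0.998, 0.001, 0.004]
force: [0.1, -0.9, -1.2]
finger_gap: 0.0
```

```bash
python3 - <<'E'
from h import *
s=read_state();T=wpose();print(s["time_s"],s["ee_pos"],s["force"])
im=cams.capture("wrist");cv2.imwrite("pics/w11.png",im);cv2.imwrite("pics/w11c.png",cv2.resize(im[60:330,110:410],None,fx=2,fy=2))
f=lambda x,z:((wpx(T,W(x,-1.5,z))-[110,60])*2).round(1)
for a in(0,.1,.2,.3):
    u=np.array([-np.cos(a),np.sin(a)]);n=np.array([np.sin(a),np.cos(a)]);E=np.array([0,42.])+64*u+7*n;p=kin(a,0)[0]
    print(a,f(*E),f(*p))
print("jaw front home",f(60,34),"62.8",f(62.8,34),"tip home",f(79.5,47),"bar 79.5,40",f(79.5,40))
E
```

```text
17.75 [575.23767682  15.58129172 186.9477236 ] [ 0.10720845 -0.87655292 -1.20931011]
0 [285.1  77.5] [284.4 169.5]
0.1 [285.1  79.5] [284.4 169.5]
0.2 [285.   82.9] [284.4 169.8]
0.3 [285.   87.8] [284.4 170.4]
jaw front home [283.4 309.7] 62.8 [283.4 314.5] tip home [283.2 352.1] bar 79.5,40 [283.2 346.6]
```

View pics/w11c.png

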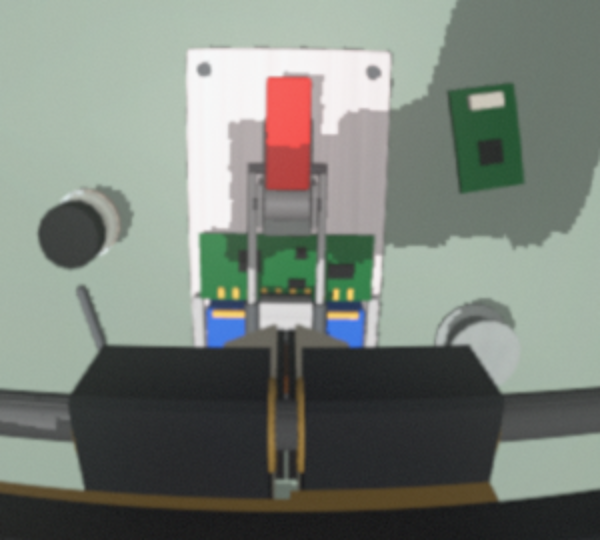

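The handle reads flat (its end is at row 77, as predicted for 0 rad). That was my 12th picture, so I'll check the jaw and bar numerically from further ahead.

>>> step_arm:
  grip: [0.5, 0.5, 0.3, 0, 0, 0]
  offset:
    - [0.035, 0.004, 0.005]
    - [0.07, 0.008, 0.005]
    - [0.08, 0.012, 0]
    - [0.08, 0.012, 0]
    - [0.08, 0.012, 0]
    - [0.08, 0.012, 0]
  turn: [0, 0, 0, 0, 0, 0]

```text
time_s: 18.4
ee_pos: [652.7, 27.0, 185.9]
ee_rot: [-0.058, 0.998, 0.001, 0.002]
force: [1.2, 0.3, 0.0]
finger_gap: 0.479
```

```bash
python3 - <<'E'
from h import *
T,im,D=spots(["loop_bar","tab_grip","jaw_top","handle_end","handle_pad","loop_pin"]);cv2.imwrite("pics/w12.png",im)
print(read_state()["time_s"],read_state()["ee_pos"])
def at(p,z):
    o,d=wray(T,p);return Lc(o+d*(z-o[2])/d[2]).round(1)
Z=dict(loop_bar=40,tab_grip=74,jaw_top=34,handle_end=49,handle_pad=49,loop_pin=38.3)
for k,(p,q) in D.items(): print(k,p.round(1),round(q,2),at(p,Z[k]))
# row profiles: jaw side column (local y=-30) and catch column (y=-9)
for y,z,xs in((-32,34,range(50,72)),(-9,47,range(70,120,2)),(-21,40,range(60,100,2))):
    print(y,z);
    for x in xs:
        q=wpx(T,W(x,y-1,z));print(x,im[int(round(q[1])),int(round(q[0]))].tolist(),end=" ")
    print()
h=cv2.cvtColor(im,cv2.COLOR_BGR2HSV)
m=cv2.inRange(h,(5,130,60),(15,255,255));n,l,st,c=cv2.connectedComponentsWithStats(m)
for i in range(1,n):
    if st[i][4]>40: print("orange",st[i],c[i].round(1))
for nm,x,z in (("tabbase",79.5,40),("tab top b=-.0",79.5,86)): print(nm,wpx(T,W(x,-1,z)))
E
```

```text
18.75 [654.02590092  27.41709905 186.45864666]
loop_bar [249.1 165.3] 0.61 [80.9 -1.7 40. ]
tab_grip [252.1 168. ] 0.91 [76.2  1.4 74. ]
jaw_top [249.4 141.4] 0.63 [57.1 -1.5 34. ]
handle_end [252.8  21.1] 0.66 [-63.5   1.1  49. ]
handle_pad [249.7  35.8] 0.81 [-48.3  -1.7  49. ]
-32 34
50 [93, 145, 69] 51 [91, 143, 69] 52 [91, 143, 69] 53 [90, 143, 70] 54 [92, 148, 73] 55 [106, 154, 91] 56 [141, 161, 134] 57 [145, 140, 134] 58 [117, 95, 88] 59 [93, 91, 98] 60 [85, 127, 154] 61 [87, 147, 184] 62 [92, 147, 181] 63 [117, 123, 139] 64 [158, 104, 87] 65 [177, 102, 68] 66 [177, 100, 64] 67 [175, 101, 65] 68 [166, 95, 61] 69 [163, 93, 61] 70 [162, 95, 62] 71 [161, 93, 59] 
-9 47
70 [151, 151, 151] 72 [154, 152, 153] 74 [154, 153, 153] 76 [148, 146, 148] 78 [143, 141, 141] 80 [117, 114, 113] 82 [59, 53, 50] 84 [61, 54, 51] 86 [78, 73, 73] 88 [114, 110, 111] 90 [153, 150, 150] 92 [150, 147, 147] 94 [151, 148, 149] 96 [154, 149, 151] 98 [153, 149, 151] 100 [153, 150, 151] 102 [154, 151, 151] 104 [150, 147, 149] 106 [153, 151, 150] 108 [154, 151, 151] 110 [218, 145, 114] 112 [237, 139, 86] 114 [240, 141, 83] 116 [239, 138, 81] 118 [239, 140, 82] 
-21 40
60 [82, 87, 91] 62 [86, 85, 87] 64 [89, 80, 76] 66 [89, 78, 75] 68 [91, 81, 77] 70 [89, 78, 75] 72 [90, 81, 76] 74 [95, 83, 76] 76 [98, 86, 82] 78 [115, 109, 108] 80 [143, 141, 141] 82 [132, 116, 112] 84 [148, 127, 121] 86 [154, 135, 131] 88 [155, 137, 131] 90 [154, 136, 131] 92 [155, 137, 132] 94 [153, 136, 132] 96 [154, 137, 133] 98 [154, 138, 133] 
orange [243 161  14  17 194] [249.5 169.6]
tabbase [249.75740734 163.98876153]
tab top b=-.0 [249.34169728 174.65338388]
```

The jaw front is now at about 60 (home), the hook tip moved in about 2–3 mm, the bar is at (80, 40) under the hook, and the lever end is at -63.5, which means flat. Handing in.

```bash
python3 -c "
from h import *
s=read_state();print(s['time_s'],s['ee_pos'],s['force']);print(workorder.hand_in())"
```

```text
18.75 [654.02590092  27.41709905 186.45864666] [ 0.2281304   0.09933605 -1.1754928 ]
the job is handed in; nothing more can be done
None
```

The latch is shut: the crossbar is hooked behind the catch, the red lever is flat on its stop, and the jaw has been pulled home. I handed it in at 18.75 s with the robot clear of everything.

- **What I did:** I took the tab, lowered the crossbar into the slot, drew it back under the hook and let go. Then I pressed the lever over with the closed fingertips.
- **First try slipped:** on the first grasp the tab slid in the fingers and the bar came to rest on the far land, with an 11 N reading. I opened, regrasped lower on the tab and hooked it without trouble.
- **Lever:** it met its stop with the fingertips about 49 mm above the bench, where I pressed with 14 N. After I let go, the handle's end stayed where it should be for flat.
- **Jaw and bar:** I checked these by numbers only, because my 12 pictures were used up. They put the jaw front at about 60 mm (home) and the bar at about x 80, height 40 mm, under the hook.
- **Checks that disagreed:** the detection network put the jaw's front edge at 57 mm, while the image colours gave about 60. It did not report the loop's hinge pin in the last picture. I did not check the bystanders after the work, but the arm did not go near them.

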